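# Count along the hall rack and push the spectacle case into the third gap

### The arm

A 7-joint arm with a two-finger parallel gripper is mounted at the origin on the work surface. World frame = base frame: x ahead of the robot, y to its left, z up, the work surface at z = 0. Lengths are in m, angles in degrees, forces in N, time in s.
With the tool pointing down it reaches from about 0.425 to 0.875 m from the base axis. Payload 8.4 kg.
Tool frame: the origin (TCP) lies midway between the tips of the shut fingers; the grasp point (between the pads) lies 19 mm behind it; z points along the fingers, y is the line along which they close (so a half turn about z gives the same grasp; the last joint's range is limited). The gripper opens to 87 mm and grips with 3 to 60 N. Pads are 19 mm wide; open, the fingers measure 117 mm over their backs; the gripper's body (75 mm by 190 mm) begins 51 mm behind the grasp point.
Start: joints at [66.853, 19.091, 2.286, 83.961, -0.768, 76.965, -3.352], TCP at [0.195, -0.62, 0.223] pointing down, gripper open.
Joint ranges: [-147.57, 147.57], [-21.85, 119.76], [-74.77, 79.35], [14.55, 137.4], [-85.83, 265.84], [4.83, 119.75], [-152.11, 152.11]. Speed limits (degrees/s): [127.2, 127.2, 159.86, 159.86, 180, 180, 180].

### API

Orientations are given as a 3x3 rotation matrix whose columns are the frame's x, y, z axes.
In Python, from rig import bot gives the robot as it stands.
- The arm moves only by the shell command python3 -m jog 'ROWS'. ROWS is JSON, one flat list of numbers, 7 for each row, row after row: the shift along the tool's x, y, z in cm, then the turn, a rotation vector about the tool's x, y, z in degrees, then the finger opening in cm, from 0 to 8.7. A call has 1 to 20 rows; each row shifts and turns the commanded pose from where the row before left it, along the tool's axes as they then stand; what a row does not reach is not made up. A row lasts 1/8 s, in which the tool goes at most 62.5 mm and 10.7 degrees, less where a joint would pass 70% of its speed; a pose out of reach is approached as far as the arm can. A call with a gripper value outside its range is refused whole. The fingers move at their own pace and stop on an object; the grip force is fixed at half the most. Time passes only in rows, so rows that do not move let the fingers close. It gives the time, the measured TCP pose, the force, the opening and the grip force at its end, in the units of the state.
- bot.read_state(): the state, without advancing time (a new reading comes with each control period).
- bot.snapshot(name): name is "side" or "top"; returns a dict with "color" (384x512x3 uint8, blue, green, red), "fx", "fy", "cx", "cy" (pixels), "k1" (the pictures are not rectified: a ray, as slopes to the right and down, at radius r is drawn at 1 + k1 r^2 times it, then the intrinsics apply), "position" and "orientation" of the camera in the world. Camera axes: x right, y down, z forward; pixel columns grow to the right and rows downward; lengths in m; the calibration is good to about 2 mm. A picture is of the moment at which its call begins. There is no depth.
- bot.close_job(): hands the job in; it is judged then, once.
The state is a dict: "time_s": time; "joints": joint angles; "qd": joint speeds; "joint_torque": joint torques, N m; "tool_pos": TCP position; "tool_rot": TCP orientation; "ft_force": force on the tool from outside, world axes, zero at the start; "wrist_torque": the same for the moment, N m; "width": finger opening in m; "finger_force": force on a finger pad.
Only numpy, scipy, OpenCV 4.12 (cv2) and the standard library are available. Lean on these libraries where they do the work, as an engineer would, in place of code of your own. Each camera call takes 0.05 s, during which the arm holds its last target. There are 200 camera calls.

### The job

On the hall console, the spectacle case belongs in the third gap of the wooden divided rack, counted from the end where the potted plant stands (filled gaps count too). First count along the rack with a fingertip from that end, touching the end upright, then the next, then the next, in turn: the gap just past that third upright is the third. Then push the blue case along the console into that gap, straight in until it meets the back of the rack, without ever lifting or tipping it, and leave the plant, the key bowl, the diary and the power bank where they are.

Things in the scene. Friction and masses are not known exactly. Their poses are not given: they have to be found in the camera images.
- rack: Pale wooden rack fixed to the console, 270 mm long, 66 mm high. Origin on the console; x points from the open front to the back, y along the row. Seven 6 mm uprights every 44 mm (y = +132 to -132 mm) from x = -63 to +67 mm; six gaps 38 mm wide at y = +110, +66, +22, -22, -66, -110 mm, open at front and top, the console their floor, closed by a back panel 58 mm high, inner face at x = +67 mm.
- upright_0: Upright panel 0 of the rack, at y = +132 mm in the rack's frame. Origin at the middle of its top edge (66 mm above the console, at x = 0 of the rack); axes as the rack's. The top edge runs level from 63 mm before to 67 mm behind the origin.
- upright_1: Upright panel 1 of the rack, at y = +88 mm in the rack's frame. Origin at the middle of its top edge (66 mm above the console, at x = 0 of the rack); axes as the rack's. The top edge runs level from 63 mm before to 67 mm behind the origin.
- upright_2: Upright panel 2 of the rack, at y = +44 mm in the rack's frame. Origin at the middle of its top edge (66 mm above the console, at x = 0 of the rack); axes as the rack's. The top edge runs level from 63 mm before to 67 mm behind the origin.
- upright_3: Upright panel 3 of the rack, at y = +0 mm in the rack's frame. Origin at the middle of its top edge (66 mm above the console, at x = 0 of the rack); axes as the rack's. The top edge runs level from 63 mm before to 67 mm behind the origin.
- upright_4: Upright panel 4 of the rack, at y = -44 mm in the rack's frame. Origin at the middle of its top edge (66 mm above the console, at x = 0 of the rack); axes as the rack's. The top edge runs level from 63 mm before to 67 mm behind the origin.
- upright_5: Upright panel 5 of the rack, at y = -88 mm in the rack's frame. Origin at the middle of its top edge (66 mm above the console, at x = 0 of the rack); axes as the rack's. The top edge runs level from 63 mm before to 67 mm behind the origin.
- upright_6: Upright panel 6 of the rack, at y = -132 mm in the rack's frame. Origin at the middle of its top edge (66 mm above the console, at x = 0 of the rack); axes as the rack's. The top edge runs level from 63 mm before to 67 mm behind the origin.
- case_mid (a point): Blue hard spectacle case, shut, lying loose on the console in front of the rack: 140 mm long (x), 30 mm wide (y), 34 mm high, corners rounded 5 mm, about 90 g, slides when pushed. The point is its centre, 17 mm above the console. Either end may go in first. Home against the back panel, this point is at x = -3 mm of the rack and 10 mm of the case sticks out in front.
- plant: Small green succulent in a white pot, 72 mm across, about 120 mm high in all, standing loose beyond one end of the rack, about 215 mm along the row from the rack's origin. Origin under its centre. It marks the end to count from.
- bowl: Blue bowl with keys in it, 84 mm across, 36 mm high, loose, beyond the other end of the rack. Origin under its centre.
- diary: Red pocket diary standing on its long edge in one of the gaps, 120 mm long (x), 24 mm thick (y), 60 mm high. Origin under its centre.
- powerbank: Black power bank standing on its long edge in another gap, 120 mm long (x), 24 mm thick (y), 60 mm high. Origin under its centre.
Not all that is in view belongs to the job. There is more than one size of the plant; the one meant has the size given above. What is shaped like the part that bears case_mid but green or pink is not meant.

How it is judged:
By the outcome, as a careful person would: the job done as asked, in the order asked, and still so for the second after the job is handed in, with the robot touching nothing.
It also fails if it takes over 72 s, if anything falls off the work surface, if the arm or the gripper's body presses on something with over 40 N, if the wrist force passes 120 N, or if a joint passes its speed limit or range.

## Working session

There is one attempt and no reset: what is moved stays moved. The work goes in short steps, Python scripts to look and compute and a shell command to move; the robot and the scene stay as the last step left them, time stands still between calls to the robot, and variables do not carry over. Pictures are saved under pics/ and viewed, at most 10 in all, crops included, and the job is handed in when it is done.

```bash
mkdir -p pics; ls; python3 - <<'E'
from rig import bot
import cv2,pickle
for n in("top","side"):
    s=bot.snapshot(n); cv2.imwrite(f"pics/{n}0.png",s["color"]); pickle.dump(s,open(f"{n}0.pkl","wb"))
    print(n,{k:v for k,v in s.items() if k!="color"})
print(bot.read_state())
E
```

```text
pics
top {'fx': 422.356469531751, 'fy': 422.356469531751, 'cx': 254.66773192533697, 'cy': 189.64258833067746, 'k1': 0.006645673160065212, 'position': array([0.47554029, 0.09877452, 1.09260783]), 'orientation': array([[-0.00412242, -0.9963196 ,  0.08561696],
       [-0.9995237 ,  0.00148681, -0.03082481],
       [ 0.03058406, -0.08570325, -0.99585118]])}
side {'fx': 353.7217444016225, 'fy': 353.7217444016225, 'cx': 251.85075724407778, 'cy': 193.4632384007591, 'k1': 0.03038587018985626, 'position': array([0.2784106 , 0.61591346, 0.51846795]), 'orientation': array([[-0.88094667, -0.26912386,  0.38923684],
       [-0.47320917,  0.50527246, -0.72164591],
       [-0.00245852, -0.819922  , -0.57246997]])}
{'time_s': 0.1, 'joints': array([66.85331937, 19.12772941,  2.28519457, 84.00638726, -0.76743143,
       76.96542658, -3.35227703]), 'qd': array([-0.04387425, -0.17686979, -0.00152967, -0.13833971,  0.13282666,
       -0.01828925,  0.06022918]), 'joint_torque': array([ 3.18883111e-03, -6.57811618e+01,  1.33911733e+00, -4.04712653e+01,
       -5.97010483e-02,  4.09856869e-02,  2.60790421e-05]), 'tool_pos': array([ 0.19489587, -0.61964452,  0.22174477]), 'tool_rot': array([[ 9.53921100e-01,  3.00057063e-01, -5.42720480e-04],
       [ 3.00057535e-01, -9.53920125e-01,  1.36764500e-03],
       [-1.07340446e-04, -1.46747279e-03, -9.99998918e-01]]), 'ft_force': array([ 0.18201738, -0.45901127,  0.16691585]), 'wrist_torque': array([-0.00073242, -0.01582989, -0.00654972]), 'finger_force': 0.0, 'width': 0.08712572984609189}
```

View pics/top0.png

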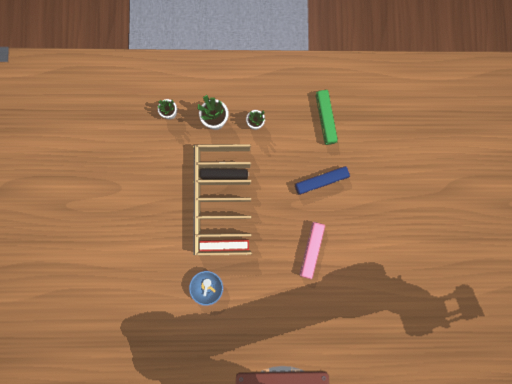

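View pics/side0.png

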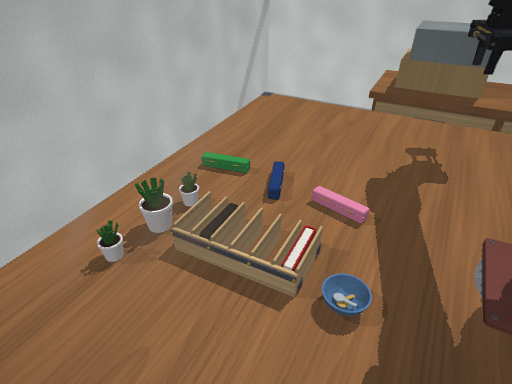

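Top view: a row of plants at (167,108), (213,113), (256,119). The middle one is the largest, about 30 px, which is roughly 72 mm, so it marks the upper end of the rack. The rack spans rows 147–253 with its open front to the right. The power bank is in the second gap (row 174) and the diary is in the sixth (row 245). Of the three case shapes, green (327,117), blue (322,180) and pink (313,250), blue is the one meant. Next I'll measure these and enlarge a crop.

```bash
cat > h.py <<'E'
import numpy as np,cv2,pickle
def ray(s,uv):
    K=np.array([[s["fx"],0,s["cx"]],[0,s["fy"],s["cy"]],[0,0,1.]])
    p=cv2.undistortPoints(np.array([[uv]],float),K,np.array([s["k1"],0,0,0,0.]))[0,0]
    return np.asarray(s["orientation"])@np.array([p[0],p[1],1.])
def cast(s,uv,z):
    d=ray(s,uv); p=np.asarray(s["position"]); return p+d*(z-p[2])/d[2]
def proj(s,P):
    R=np.asarray(s["orientation"]); c=R.T@(np.asarray(P)-s["position"]); x,y=c[:2]/c[2]
    f=1+s["k1"]*(x*x+y*y); return np.array([s["fx"]*x*f+s["cx"],s["fy"]*y*f+s["cy"]])
def blue(s,box):
    "case: long-axis rect of the blue mask in box, cast on z=.03"
    h=cv2.cvtColor(s["color"],cv2.COLOR_BGR2HSV); m=cv2.inRange(h,(105,120,30),(130,255,255))
    k=np.zeros_like(m);x0,y0,x1,y1=box;k[y0:y1,x0:x1]=m[y0:y1,x0:x1]
    c=max(cv2.findContours(k,0,2)[0],key=cv2.contourArea)
    q=np.array([cast(s,p,.030)[:2] for p in c[:,0]])
    (cx,cy),(w,hh),a=cv2.minAreaRect((q*1000).astype(np.float32))
    if w<hh: w,hh,a=hh,w,a+90
    return cx,cy,w,hh,a   # mm, angle of long axis from +x
E
python3 - <<'E'
from h import *
s=pickle.load(open("top0.pkl","rb"))
print("case",blue(s,(280,150,370,210)))
for n,u in dict(plant=(213,113),pl=(167,108),pr=(256,119)).items():
    print(n,cast(s,u,.05)[:2])
h=cv2.cvtColor(s["color"],cv2.COLOR_BGR2HSV)
im=cv2.resize(s["color"][90:310,140:370],None,fx=2.6,fy=2.6,interpolation=cv2.INTER_CUBIC)
cv2.imwrite("pics/crop.png",im)
E
```

```text
case (591.7236938476562, -106.88892364501953, 135.4734344482422, 26.193498611450195, 109.18571090698242)
plant [0.75839341 0.17032939]
pl [0.77062463 0.28520794]
pr [0.74347982 0.06241505]
```

View pics/crop.png

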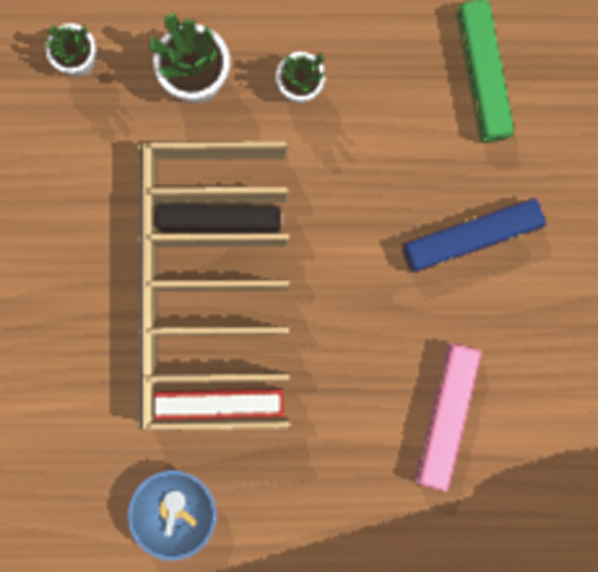

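The crop confirms it. The blue case is at crop (475,235), the uprights' front ends run from (286,146) to (289,424), and the large plant is at (190,62), beyond the top end. The power bank fills the second gap, and the third, at crop y of about 260, is empty.

```bash
python3 - <<'E'
from h import *
s=pickle.load(open("top0.pkl","rb"))
f=lambda x,y:cast(s,(x/2.6+139.7,y/2.6+89.7),.066)[:2]*1000
F=np.array([f(a,b) for a,b in [(286,146),(287,190),(289,237),(289,282),(289,330),(289,376),(289,424)]])
B=np.array([f(149,b) for b in (146,190,237,282,330,376,424)])
print(F.round(1));print(B.round(1)); 
p=np.polyfit(np.arange(7)*44,F,1);q=np.polyfit(np.arange(7)*44,B,1);print(p,q, np.linalg.norm(F-B,axis=1))
S=pickle.load(open("side0.pkl","rb"))
# check: rack upright 6 front top in side view
print(proj(S,[*F[0]/1000,.066]),proj(S,[*B[6]/1000,.066]),proj(S,[.5917,-.1069,.034]))
E
```

```text
[[672.   78.8]
 [630.   78. ]
 [585.4  76.2]
 [543.   76.4]
 [498.1  76.5]
 [455.4  76.7]
 [411.2  76.8]]
[[671.8 208. ]
 [629.9 207.7]
 [585.5 207.4]
 [543.3 207. ]
 [498.6 206.7]
 [456.  206.4]
 [412.  206. ]]
[[-9.89384519e-01 -6.67033194e-03]
 [ 6.72745711e+02  7.79364965e+01]] [[-9.85450293e-01 -7.46536776e-03]
 [ 6.72506630e+02  2.08010703e+02]] [129.21103309 129.71371063 131.12032491 130.66039661 130.17042183
 129.70148145 129.2128227 ]
[211.38944726 190.66072026] [297.05778076 268.17981803] [277.68526589 173.3673118 ]
```

```bash
python3 -m jog '[0,0,0,0,0,-10.36,0, 0,0,0,0,0,-10.36,0, 0,0,0,0,0,-10.36,0, 0,0,0,0,0,-10.36,0, 0,0,0,0,0,-10.36,0, 0,0,0,0,0,-10.36,0, 0,0,0,0,0,-10.36,0, 4.8,3.2,0,0,0,0,0, 4.8,3.2,0,0,0,0,0, 4.8,3.2,0,0,0,0,0, 4.8,3.2,0,0,0,0,0, 4.8,3.2,0,0,0,0,0, 4.8,3.2,0,0,0,0,0, 4.8,3.2,0,0,0,0,0, 4.8,3.2,0,0,0,0,0, 4.8,3.2,0,0,0,0,0, 4.8,3.2,0,0,0,0,0, 4.8,3.2,0,0,0,0,0, 4.8,3.2,0,0,0,0,0, 0,0,0,0,0,0,0]'
```

```text
time_s: 2.6
tool_pos: [0.5803, -0.0384, 0.2221]
tool_rot: [[-0.007, 1.0, -0.0], [1.0, 0.007, 0.003], [0.003, -0.0, -1.0]]
ft_force: [-0.5, -1.9, 0.3]
width: 0.0003
finger_force: 0.0
```

```bash
python3 -m jog '[4.6,3.1,0,0,0,0,0, 4.6,3.1,0,0,0,0,0, 4.6,3.1,0,0,0,0,0, 0,0,5,0,0,0,0, 0,0,5,0,0,0,0, 0,0,3,0,0,0,0, 0,0,0,0,0,0,0, 0,0,0,0,0,0,0]'; python3 - <<'E'
from rig import bot
import cv2,pickle
ims=[]
for n in("top","side"):
    s=bot.snapshot(n); pickle.dump(s,open(f"{n}1.pkl","wb")); ims.append(s["color"])
t=ims[0][80:272,140:396]; u=ims[1][130:322,110:366]
cv2.imwrite("pics/c1.png",cv2.resize(cv2.vconcat([u,t]),None,fx=1.55,fy=1.55))
E
```

```text
time_s: 3.6
tool_pos: [0.673, 0.0936, 0.094]
tool_rot: [[0.001, 1.0, 0.001], [1.0, -0.001, 0.0], [0.0, 0.001, -1.0]]
ft_force: [0.6, -0.3, 0.6]
width: 0.0005
finger_force: 0.0
```

View pics/c1.png

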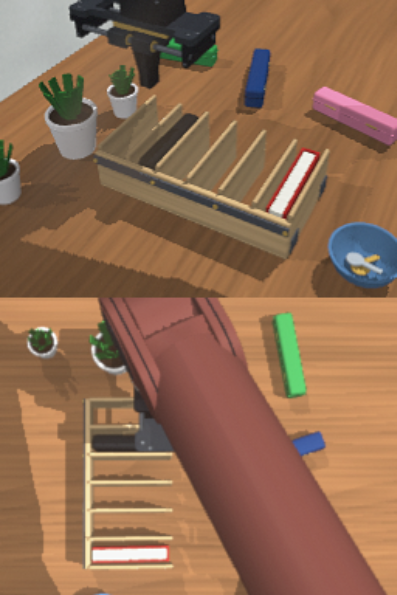

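The side view (top half of the picture) shows the shut fingertip at about (148,80), just above the plant-end upright near its front. I'll lower it onto that edge.

```bash
python3 -m jog '[0.1,0,1.5,0,0,0,0, 0,0,0.9,0,0,0,0, 0,0,0.2,0,0,0,0, 0,0,0.2,0,0,0,0, 0,0,0,0,0,0,0, 0,0,0,0,0,0,0]'
```

```text
time_s: 4.45
tool_pos: [0.6719, 0.0948, 0.066]
tool_rot: [[0.0, 1.0, -0.0], [1.0, -0.0, -0.001], [-0.001, -0.0, -1.0]]
ft_force: [-8.1, -2.2, 14.8]
width: 0.0005
finger_force: 7.0
```

Contact: 15 N at z = 0.066. On to the next upright.

```bash
python3 -m jog '[0,0,-1.5,0,0,0,0, 0,0,-0.8,0,0,0,0, 0,-2.2,0,0,0,0,0, 0,-2.1,0,0,0,0,0, 0,0,0,0,0,0,0, 0,0,1.5,0,0,0,0, 0,0,0.5,0,0,0,0, 0,0,0.2,0,0,0,0, 0,0,0.1,0,0,0,0, 0,0,0,0,0,0,0, 0,0,0,0,0,0,0]'
```

```text
time_s: 5.82
tool_pos: [0.6293, 0.0945, 0.066]
tool_rot: [[0.001, 1.0, -0.001], [1.0, -0.001, -0.001], [-0.001, -0.001, -1.0]]
ft_force: [-10.5, -4.2, 20.9]
width: 0.0004
finger_force: 10.3
```

```bash
python3 -m jog '[0,0,-1.5,0,0,0,0, 0,0,-0.8,0,0,0,0, 0,-2.2,0,0,0,0,0, 0,-2.15,0,0,0,0,0, 0,0,0,0,0,0,0, 0,0,1.5,0,0,0,0, 0,0,0.5,0,0,0,0, 0,0,0.2,0,0,0,0, 0,0,0.05,0,0,0,0, 0,0,0,0,0,0,0, 0,0,0,0,0,0,0]'
```

```text
time_s: 7.2
tool_pos: [0.5859, 0.0946, 0.0661]
tool_rot: [[0.001, 1.0, -0.001], [1.0, -0.001, -0.001], [-0.001, -0.001, -1.0]]
ft_force: [-8.4, -3.2, 18.6]
width: 0.0004
finger_force: 9.5
```

All three uprights are counted. Next I'll move beside the near end of the case, on its +x side.

```bash
python3 -m jog '[0,0,-5,0,0,0,0, -5,1.6,0,0,0,0,0, -5,1.6,0,0,0,0,0, -5,1.6,0,0,0,0,0, -5,1.6,0,0,0,0,0, -5.4,1.6,0,0,0,0,0, 0,0,0,0,0,0,0, 0,0,5,0,0,0,0, 0,0,3,0,0,0,0, 0,0,2.1,0,0,0,0, 0,0,0,0,0,0,0, 0,0,0,0,0,0,0]'; python3 - <<'E'
from rig import bot
import cv2
ims=[bot.snapshot(n)["color"] for n in("top","side")]
t=ims[0][80:272,140:396]; u=ims[1][130:322,110:366]
cv2.imwrite("pics/c2.png",cv2.resize(cv2.vconcat([u,t]),None,fx=1.55,fy=1.55))
E
```

```text
time_s: 8.7
tool_pos: [0.6667, -0.159, 0.0154]
tool_rot: [[0.0, 1.0, 0.002], [1.0, -0.0, -0.0], [-0.0, 0.002, -1.0]]
ft_force: [0.8, -0.6, 0.0]
width: 0.0004
finger_force: 0.0
```

View pics/c2.png

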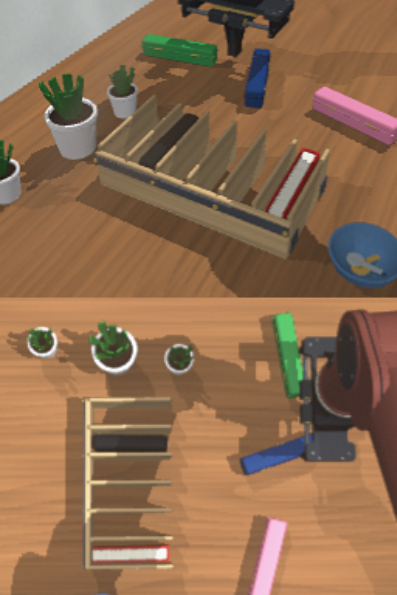

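```bash
python3 -m jog '[0,-0.8,0.3,0,0,0,0, 0,-0.5,0,0,0,0,0, 0,-0.5,0,0,0,0,0, 0,-0.5,0,0,0,0,0, 0,-0.5,0,0,0,0,0, 0,-0.5,0,0,0,0,0, 0,-0.5,0,0,0,0,0, 0,-0.5,0,0,0,0,0, 0,-0.5,0,0,0,0,0, 0,-0.3,0,0,0,0,0, 0,0,0,0,0,0,0, 0,0,0,0,0,0,0]'; python3 -m jog '[0,1.5,0,0,0,0,0, 0,3,0,0,0,0,0, 0,4,0,0,0,0,0, 0,4,0,0,0,0,0, 0,0,0,0,0,0,0]'; python3 - <<'E'
from rig import bot
from h import *
ims=[]
for n in("top","side"):
    s=bot.snapshot(n); pickle.dump(s,open(f"{n}2.pkl","wb")); ims.append(s["color"])
    if n=="top": print(blue(s,(270,140,380,230)))
t=ims[0][80:272,140:396]; u=ims[1][130:322,110:366]
cv2.imwrite("pics/c3.png",cv2.resize(cv2.vconcat([u,t]),None,fx=1.55,fy=1.55))
E
```

```text
time_s: 10.3
tool_pos: [0.6147, -0.159, 0.011]
tool_rot: [[0.0, 1.0, -0.0], [1.0, -0.0, 0.0], [0.0, -0.0, -1.0]]
ft_force: [0.7, 0.0, 0.3]
width: 0.0006
finger_force: 0.0
time_s: 10.92
tool_pos: [0.7416, -0.1579, 0.0102]
tool_rot: [[-0.001, 1.0, 0.001], [1.0, 0.001, 0.001], [0.001, 0.001, -1.0]]
ft_force: [-0.2, 0.3, -0.3]
width: 0.0001
finger_force: 0.0
(577.8575439453125, -100.98625946044922, 135.62632751464844, 26.642427444458008, 97.19178295135498)
```

View pics/c3.png

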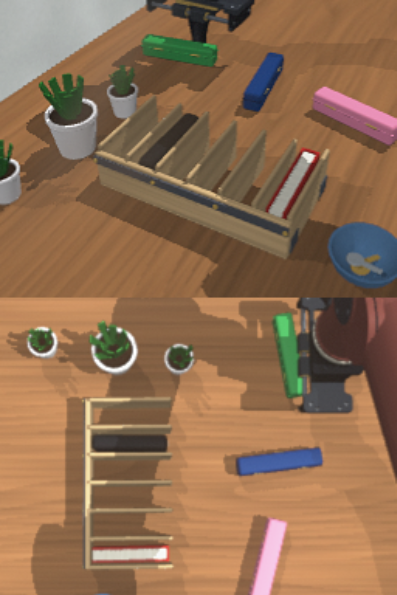

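The case is now at (0.578, -0.101) and still 7° off. One more flat push, slightly behind its centre, should both square it and bring it onto the gap line at x = 0.564.

```bash
python3 -m jog '[0,-5,0,0,0,0,0, 0,-5,0,0,0,0,0, 0,0,0,0,0,0,0, 3,0,0,0,0,0,0, 1.8,0,0,0,0,0,0, 0,0,0,0,0,0,0, 0,-1.5,0,0,0,0,0, 0,-0.8,0,0,0,0,0, 0,-0.5,0,0,0,0,0, 0,-0.5,0,0,0,0,0, 0,-0.5,0,0,0,0,0, 0,-0.3,0,0,0,0,0, 0,-0.3,0,0,0,0,0, 0,-0.2,0,0,0,0,0, 0,-0.2,0,0,0,0,0, 0,0,0,0,0,0,0, 0,0,0,0,0,0,0]'
```

```text
time_s: 13.15
tool_pos: [0.5916, -0.1111, 0.011]
tool_rot: [[0.0, 1.0, -0.0], [1.0, -0.0, 0.0], [0.0, -0.0, -1.0]]
ft_force: [1.2, -0.3, 0.4]
width: 0.0003
finger_force: 0.3
```

```bash
python3 -m jog '[0,1.5,0,0,0,0,0, 0,3,0,0,0,0,0, 0,0,0,0,0,0,0, -5,0,0,0,0,0,0, -5,0,0,0,0,0,0, -4,0,0,0,0,0,0, 0,0,0,0,0,0,0, 0,0,0,0,0,0,0]'; python3 - <<'E'
from rig import bot
from h import *
ims=[]
for n in("top","side"):
    s=bot.snapshot(n); ims.append(s["color"])
    if n=="top": print(blue(s,(270,140,380,230)))
t=ims[0][80:272,140:396]; u=ims[1][130:322,110:366]
cv2.imwrite("pics/c4.png",cv2.resize(cv2.vconcat([u,t]),None,fx=1.55,fy=1.55))
E
```

```text
time_s: 14.15
tool_pos: [0.6361, -0.2502, 0.0108]
tool_rot: [[0.0, 1.0, -0.001], [1.0, -0.0, 0.001], [0.001, -0.001, -1.0]]
ft_force: [-0.1, 1.0, 0.4]
width: 0.0007
finger_force: 0.0
(562.5763549804688, -97.6039047241211, 133.77479553222656, 26.004493713378906, 91.90120136737823)
```

View pics/c4.png

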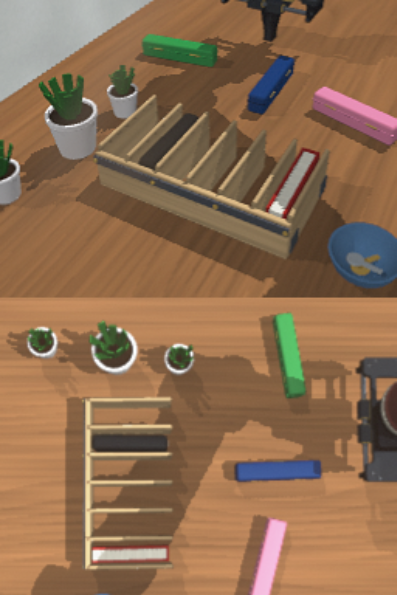

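The case is nearly square: angle 91.9°, centre x 0.563 against a gap centre of 0.564. I'll push it from behind with the flat of the shut fingers, stopping before the mouth to check.

```bash
python3 -m jog '[0,-4,0,0,0,0,0, 0,-3.2,0,0,0,0,0, 0,0,0,0,0,0,0, 3,0,0,0,0,0,0, 2,0,0,0,0,0,0, 1,0,0,0,0,0,0, 0.8,0,0,0,0,0,0, 0.8,0,0,0,0,0,0, 0.8,0,0,0,0,0,0, 0.8,0,0,0,0,0,0, 0.8,0,0,0,0,0,0, 0.8,0,0,0,0,0,0, 0.8,0,0,0,0,0,0, 0.8,0,0,0,0,0,0, 0.8,0,0,0,0,0,0, 0.8,0,0,0,0,0,0, 0.8,0,0,0,0,0,0, 0.5,0,0,0,0,0,0, 0.3,0,0,0,0,0,0, 0,0,0,0,0,0,0]'; python3 - <<'E'
from rig import bot
from h import *
s=bot.snapshot("top");u=bot.snapshot("side"); print(blue(s,(240,140,380,230)))
t=s["color"][80:272,140:396]; u=u["color"][130:322,110:366]
cv2.imwrite("pics/c5.png",cv2.resize(cv2.vconcat([u,t]),None,fx=1.55,fy=1.55))
E
```

```text
time_s: 16.75
tool_pos: [0.5648, -0.095, 0.0111]
tool_rot: [[0.0, 1.0, 0.0], [1.0, -0.0, 0.0], [0.0, 0.0, -1.0]]
ft_force: [0.7, -0.0, -0.6]
width: 0.0003
finger_force: 0.0
(564.6354370117188, -8.497920989990234, 121.89562225341797, 22.89676284790039, 89.89293670654297)
```

View pics/c5.png

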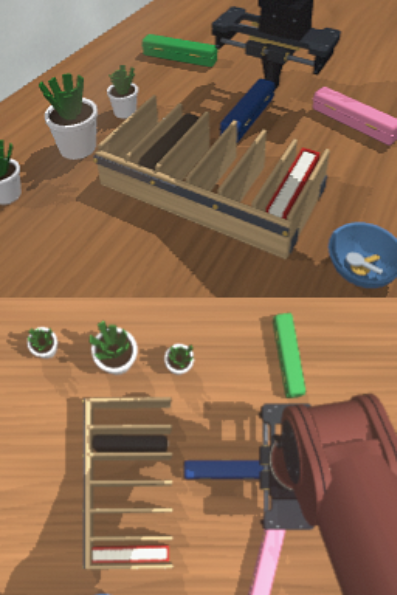

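The case is square (89.9°), at x = 0.565, with its nose at the mouth of the third gap. I'll push on in.

```bash
python3 -m jog '[0.6,0,0,0,0,0,0, 0.8,0,0,0,0,0,0, 0.8,0,0,0,0,0,0, 0.8,0,0,0,0,0,0, 0.8,0,0,0,0,0,0, 0.8,0,0,0,0,0,0, 0.8,0,0,0,0,0,0, 0.8,0,0,0,0,0,0, 0.8,0,0,0,0,0,0, 0.8,0,0,0,0,0,0, 0.8,0,0,0,0,0,0, 0.8,0,0,0,0,0,0, 0.8,0,0,0,0,0,0, 0.8,0,0,0,0,0,0, 0.8,0,0,0,0,0,0, 0.8,0,0,0,0,0,0, 0.6,0,0,0,0,0,0, 0.4,0,0,0,0,0,0, 0,0,0,0,0,0,0]'; python3 -m jog '[0.2,0,0,0,0,0,0, 0.2,0,0,0,0,0,0, 0.2,0,0,0,0,0,0, 0.2,0,0,0,0,0,0, 0,0,0,0,0,0,0]'
```

```text
time_s: 19.23
tool_pos: [0.5648, 0.0413, 0.0111]
tool_rot: [[-0.0, 1.0, 0.0], [1.0, 0.0, 0.0], [0.0, 0.0, -1.0]]
ft_force: [-0.3, 0.4, -0.2]
width: 0.0002
finger_force: 0.0
time_s: 19.85
tool_pos: [0.5647, 0.0492, 0.0111]
tool_rot: [[-0.0, 1.0, 0.0], [1.0, 0.0, 0.0], [0.0, 0.0, -1.0]]
ft_force: [-0.3, 0.4, -0.3]
width: 0.0007
finger_force: 0.0
```

```bash
python3 -m jog '[0.2,0,0,0,0,0,0, 0.2,0,0,0,0,0,0, 0.2,0,0,0,0,0,0, 0.1,0,0,0,0,0,0, 0,0,0,0,0,0,0]';  python3 -m jog '[0.1,0,0,0,0,0,0, 0.1,0,0,0,0,0,0, 0,0,0,0,0,0,0]'
```

```text
time_s: 20.48
tool_pos: [0.5648, 0.056, 0.0111]
tool_rot: [[0.0, 1.0, 0.0], [1.0, -0.0, 0.0], [0.0, 0.0, -1.0]]
ft_force: [-0.1, -0.7, 0.0]
width: 0.0001
finger_force: 0.0
time_s: 20.85
tool_pos: [0.5648, 0.0561, 0.0111]
tool_rot: [[0.002, 1.0, -0.0], [1.0, -0.002, -0.002], [-0.002, -0.0, -1.0]]
ft_force: [-0.3, -5.7, 3.0]
width: 0.0007
finger_force: 3.1
```

It met the back: the tool stalled at y = 0.056 (predicted 0.058) with 6 N. I'll back off and check.

```bash
python3 -m jog '[-0.5,0,0,0,0,0,0, -2,0,0,0,0,0,0, -5,0,0,0,0,0,0, -5,0,0,0,0,0,0, -5,0,0,0,0,0,0, -5,0,0,0,0,0,0, 0,0,-6,0,0,0,0, 0,0,-6,0,0,0,0, 0,0,0,0,0,0,0, 0,0,0,0,0,0,0]'; python3 - <<'E'
from rig import bot
from h import *
s=bot.snapshot("top");u=bot.snapshot("side"); print(blue(s,(190,150,300,220)))
t=s["color"][80:272,140:396]; u=u["color"][130:322,110:366]
cv2.imwrite("pics/c6.png",cv2.resize(cv2.vconcat([u,t]),None,fx=1.55,fy=1.55))
E
```

```text
time_s: 22.1
tool_pos: [0.5645, -0.167, 0.1308]
tool_rot: [[0.0, 1.0, -0.0], [1.0, -0.0, 0.0], [0.0, -0.0, -1.0]]
ft_force: [-0.5, 0.1, -0.1]
width: 0.0005
finger_force: 0.0
(564.86376953125, 135.56854248046875, 130.96774291992188, 22.810670852661133, 89.89152526855469)
```

View pics/c6.png

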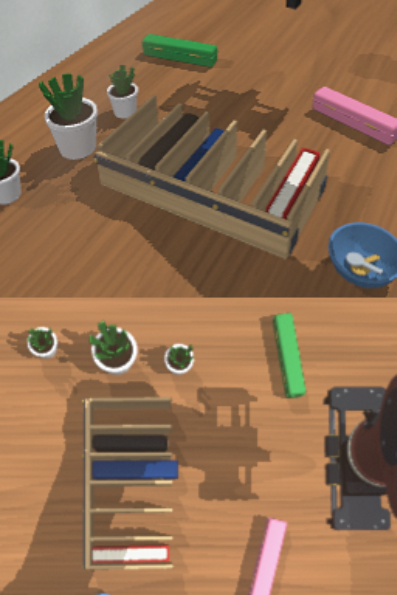

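The blue case lies in the third gap from the plant, next to the power bank. Its back end is at the panel and about 10 mm sticks out in front; the plant, power bank and diary look undisturbed, and so does the bowl in the side view. I'm handing it in.

```bash
python3 -c "
from rig import bot
print(bot.close_job())"
```

```text
the job is handed in; nothing more can be done
None
```

The blue case is in the third gap from the plant end, pushed flat along the console against the back panel after I touched the first three uprights in order, and the job was handed in at about 22 s with everything else left in place.

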